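Switch on the push-lights in order

ROBOT

A 6-joint arm with a two-finger parallel gripper is mounted at the origin on a cart in front of the work surface, level with it; the furniture and walls round the work are solid. World frame = base frame: x ahead of the robot, y to its left, z up, the work surface at z = 0. Lengths are in m, angles in degrees, forces in N, time in s.
With the tool pointing down it reaches from about 0.35 to 0.875 m from the base axis. Payload 4.2 kg.
Tool frame: the origin (TCP) lies midway between the tips of the shut fingers; the grasp point (between the pads) lies 19 mm behind it (r.grasp_offset is the distance from the TCP to the grasp point, in m); z points along the fingers, y is the direction in which the jaws open and shut (so a half turn about z gives the same grasp; the last joint's range is limited). The gripper opens to 87 mm and grips with 3 to 60 N. Pads are 19 mm wide; open, the fingers measure 117 mm over their backs; the gripper's body (75 mm by 190 mm) begins 51 mm behind the grasp point.
Start: joints at [-58.866, 22.042, 0.453, 0, -68.411, -14.817], TCP at [0.176, -0.6, 0.223] pointing down, gripper open.
Joint ranges: [-179.83, 179.83], [-69.29, 118.12], [-61.27, 80.66], [-181.25, 117.63], [-171.15, -9.14], [-177.46, 177.46]. Speed limits (degrees/s): [159.86, 159.86, 180, 180, 180, 180].

INTERFACE

Orientations are given as a 3x3 rotation matrix whose columns are the frame's x, y, z axes.
In Python, from station import r gives the robot as it stands.
- The arm moves only by the shell command python3 -m crank 'ROWS'. ROWS is JSON, a list of rows, each a list of 3 entries, a list of its own where there are three numbers: the closure, from -1 (fully open) to 1 (shut), so that 0 is half open, then the shift along the tool's x, y, z as a fraction of full scale, then the turn, a rotation vector about the tool's x, y, z as a fraction of full scale. In form: [[fingers, [dx, dy, dz], [wx, wy, wz]], ...]. A call has 1 to 8 rows; each row shifts and turns the commanded pose from where the row before left it, along the tool's axes as they then stand; what a row does not reach is not made up. Full scale, the value 1, is 100 mm for a shift and 45 degrees for a turn. A row lasts 1/10 s, in which the tool goes at most 50 mm and 8.59 degrees, less where a joint would pass 70% of its speed; a pose out of reach is approached as far as the arm can. A call with a number of a shift or a turn outside -1 to 1 is refused whole. A call with a gripper value outside its range is refused whole. The fingers move at their own pace and stop on an object; the grip force is fixed at half the most. Time passes only in rows, so rows that do not move let the fingers close. It gives the time, the measured TCP pose, the force and the opening at its end, in the units of the state.
- r.sense(): the state, without advancing time (a new reading comes with each control period).
- r.capture(name): name is "side" or "top" or "wrist"; returns a dict with "img" (400x640x3 uint8, blue, green, red), "fx", "fy", "cx", "cy" (pixels), "dist" ([k1, k2, p1, p2, k3] as OpenCV has them; the pictures are not rectified), "R" (3x3) and "t" (3): a world point X has camera coordinates R X + t. Camera axes: x right, y down, z forward; pixel columns grow to the right and rows downward; lengths in m; the calibration is good to about 2 mm. A picture is of the moment at which its call begins. There is no depth.
- r.finish_job(): hands the job in, once; it reports no verdict.
The state is a dict: "time_s": time; "joints": joint angles; "joint_velocities": joint speeds; "effort": joint torques, N m; "tcp_pos": TCP position; "ee_rot": TCP orientation; "wrist_force": force on the tool from outside, world axes, zero at the start; "moment": the same for the moment, N m; "gripper_width": opening from 0.0 (shut) to 1.0 (fully open).
Only numpy, scipy, OpenCV 4.12 (cv2) and the standard library are available. Lean on these libraries where they do the work, as an engineer would, in place of code of your own. Each camera call takes 0.05 s, during which the arm holds its last target.

TASK

Switch on three of the four battery push-lights standing on the worktop, each with a light press of the fingertips on its white lens until the lens has gone down nearly all the way and stays there: the large round one first, then the oblong one, then the square one. Leave the small round light off, do not pick up or shift any of the lights, leave the mug, spice jar and peeler alone, and finish with the hand clear.

Things in the scene. Friction and masses are not known exactly. Their poses are not given: they have to be found in the camera images.
- large_round_light: Large round battery push-light: grey disc-shaped case 110 mm across with a round white domed lens 80 mm across in the middle. It stands loose on the worktop, about 0.43 kg. Case 24 mm high with a thin metal rim round the lens (to 26 mm); the lens top is 40 mm above the worktop while off. Origin at the centre of the underside, z up.
- large_round_top (a point): Middle of the top face of the large round light's lens; it moves down with the lens.
- large_round_lens (a joint): How far the large round light's lens is pushed in, m: 0 off (as at the start), 0.010 fully in at a hard stop; the light is on beyond 0.006. A downward push of about 3 N moves it, with no spring: it stays as deep as it was pushed. More than 25 N would break it.
- oblong_light: Oblong battery push-light: long grey case 64 x 150 mm with a long white lens 36 x 110 mm in the middle (the long side lies along the body's y axis). It stands loose on the worktop, about 0.43 kg. Case 24 mm high with a thin metal rim round the lens (to 26 mm); the lens top is 40 mm above the worktop while off. Origin at the centre of the underside, z up.
- oblong_top (a point): Middle of the top face of the oblong light's lens; it moves down with the lens.
- oblong_lens (a joint): How far the oblong light's lens is pushed in, m: 0 off (as at the start), 0.010 fully in at a hard stop; the light is on beyond 0.006. A downward push of about 3 N moves it, with no spring: it stays as deep as it was pushed. More than 25 N would break it.
- square_light: Square battery push-light: grey case 84 x 84 mm with a square white lens 50 x 50 mm in the middle. It stands loose on the worktop, about 0.43 kg. Case 24 mm high with a thin metal rim round the lens (to 26 mm); the lens top is 40 mm above the worktop while off. Origin at the centre of the underside, z up.
- square_top (a point): Middle of the top face of the square light's lens; it moves down with the lens.
- square_lens (a joint): How far the square light's lens is pushed in, m: 0 off (as at the start), 0.010 fully in at a hard stop; the light is on beyond 0.006. A downward push of about 3 N moves it, with no spring: it stays as deep as it was pushed. More than 25 N would break it.
- small_round_light: Small round battery push-light, NOT to be pressed: grey disc-shaped case 72 mm across with a round white lens 46 mm across. It stands loose on the worktop, about 0.43 kg. Case 24 mm high with a thin metal rim round the lens (to 26 mm); the lens top is 40 mm above the worktop while off. Origin at the centre of the underside, z up.
- small_round_top (a point): Middle of the top face of the small round light's lens; it moves down with the lens.
- small_round_lens (a joint): How far the small round light's lens is pushed in, m: 0 off (as at the start), 0.010 fully in at a hard stop; the light is on beyond 0.006. A downward push of about 3 N moves it, with no spring: it stays as deep as it was pushed. More than 25 N would break it.
- mug: Dark green mug, 84 x 114 x 94 mm with its handle, bystander behind the lights. Origin at the centre of its underside.
- spice_jar: Spice jar with a green cap, 46 mm across, 106 mm high, standing alone between the mug and the toaster, behind the lights; bystander. Origin at the centre of its underside.
- peeler: White vegetable peeler lying flat, 170 x 25 x 18 mm, long side along its x axis, bystander. Origin at the middle of its underside.
There are look-alikes about, which are no part of the job. Leave any red look-alike of the oblong_light alone. What is shaped like the large_round_light but blue is not meant.

How it is judged:
By the outcome, as a careful person would: the job done as asked, in the order asked, and still so for the second after the job is handed in, with the robot touching nothing.
It also fails if it takes over 42 s, if anything falls off the work surface, if the arm or the gripper's body presses on something with over 40 N, if the wrist force passes 120 N, or if a joint passes its speed limit or range.

## Working session

There is one attempt and no reset: what is moved stays moved. The work goes in short steps, Python scripts to look and compute and a shell command to move; the robot and the scene stay as the last step left them, time stands still between calls to the robot, and variables do not carry over. Pictures are saved under pics/ and viewed, and the job is handed in when it is done.

```bash
mkdir -p pics; ls; python3 - <<'E'
from station import r
import cv2,json
s=r.sense(); print(s)
for n in("side","top","wrist"):
    c=r.capture(n); cv2.imwrite(f"pics/{n}0.png",c["img"]); print(n,c["fx"],c["fy"],c["cx"],c["cy"],c["dist"],c["R"],c["t"])
E
```

```text
pics
{'time_s': 0.0, 'joints': array([-5.88639908e+01,  2.20900982e+01,  3.80323381e-01, -2.86046790e-02,
       -6.84102722e+01, -1.48174565e+01]), 'joint_velocities': array([-0.05238646, -0.00205038, -0.00230436,  0.02833438,  0.03988099,
       -0.0575459 ]), 'effort': array([ 1.00757701e-03, -3.90666425e+01,  1.87406856e+01,  4.21956182e+00,
        1.10610458e-02, -1.97726040e-04]), 'tcp_pos': array([ 0.17547159, -0.59924274,  0.22147129]), 'ee_rot': array([[-9.59766067e-01, -2.80799976e-01, -6.86007561e-04],
       [-2.80800801e-01,  9.59763917e-01,  2.03338048e-03],
       [ 8.74321128e-05,  2.14420106e-03, -9.99997697e-01]]), 'wrist_force': array([-0.83171665, -0.1910379 , -0.13105011]), 'moment': array([ 0.01200399,  0.00199925, -0.01813606]), 'gripper_width': 0.9992969773970766}
side 497.5926190821559 497.5926190821559 329.0740084840559 200.35850528525515 [-0.03178993  0.          0.          0.          0.        ] [[-0.03687456 -0.99928675  0.00814041]
 [-0.70768918  0.02036125 -0.70623045]
 [ 0.70556098 -0.03180282 -0.70793523]] [-0.08576977  0.46792269  1.29401493]
top 415.3170937829138 415.3170937829138 317.00197600537393 200.31976219570547 [-0.07117384  0.          0.          0.          0.        ] [[-0.00369791 -0.99988351 -0.01480846]
 [-0.99556117  0.00507378 -0.09397988]
 [ 0.09404406  0.0143952  -0.99546396]] [-0.09640107  0.56042227  1.28902795]
wrist 358.5053346325958 358.5053346325958 324.3383419671726 196.14812719095485 [0.00826446 0.         0.         0.         0.        ] [[-0.27974809  0.9600708   0.00224942]
 [ 0.92039646  0.26751959  0.28513791]
 [ 0.27315082  0.08183714 -0.95848386]] [ 0.62364969 -0.03483632  0.39192461]
```

View pics/top0.png

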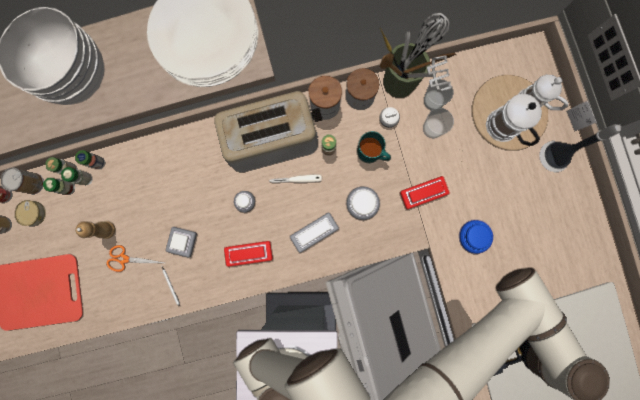

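View pics/side0.png

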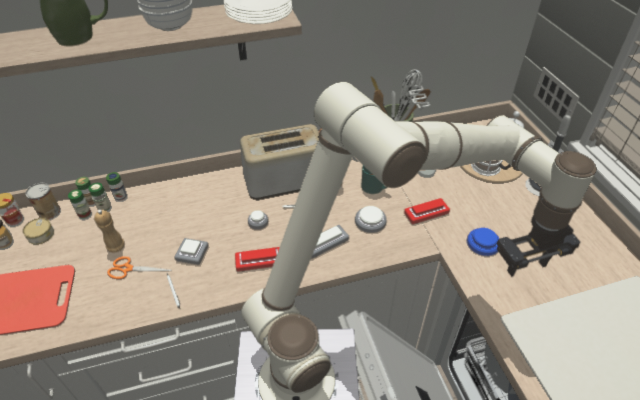

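Top view: large round light about (363,203), oblong (315,232), square (181,242), small round (244,202). The look-alikes are red oblongs at (425,193) and (248,254) and a blue disc at (477,237). The mug is at (372,148), the jar at (329,145) and the peeler at (297,180).

```bash
cat > h.py <<'E'
from station import r
import cv2,numpy as np
def px2w(c,uv,z):
    K=np.array([[c["fx"],0,c["cx"]],[0,c["fy"],c["cy"]],[0,0,1]])
    R=np.array(c["R"]);t=np.array(c["t"])
    n=cv2.undistortPoints(np.array(uv,float).reshape(-1,1,2),K,np.array(c["dist"])).reshape(-1,2)
    d=np.c_[n,np.ones(len(n))]@R; o=-R.T@t
    return o+d*((z-o[2])/d[:,2])[:,None]
def lens(c,u,v,z,thr,rad=34):
    hsv=cv2.cvtColor(c["img"],cv2.COLOR_BGR2HSV)
    m=((hsv[...,2]>thr)&(hsv[...,1]<40)).astype(np.uint8)
    m2=np.zeros_like(m);cv2.circle(m2,(u,v),rad,1,-1);m&=m2
    cs,_=cv2.findContours(m,cv2.RETR_EXTERNAL,cv2.CHAIN_APPROX_NONE)
    k=max(cs,key=cv2.contourArea)
    w=px2w(c,k.reshape(-1,2),z)[:,:2]*1000
    return cv2.contourArea(k),cv2.minAreaRect(w.astype(np.float32)),m
E
python3 - <<'E'
from h import *
T=r.capture("top");S=r.capture("side")
P={"L":((363,203),(371,217)),"O":((315,232),(328,242)),"S":((181,242),(191,247)),"s":((244,202),(258,218))}
for k,(a,b) in P.items():
    for thr in(80,120,200): print(k,"top",thr,lens(T,*a,.025 if thr<150 else .038,thr)[:2])
    for thr in(80,120,200): print(k,"side",thr,lens(S,*b,.025 if thr<150 else .038,thr)[:2])
i=T["img"][110:290,150:450];cv2.imwrite("pics/tz.png",cv2.resize(i,None,fx=2.6,fy=2.6,interpolation=cv2.INTER_CUBIC))
i=S["img"][150:290,150:450];cv2.imwrite("pics/sz.png",cv2.resize(i,None,fx=2.6,fy=2.6,interpolation=cv2.INTER_CUBIC))
E
```

```text
L top 80 (831.0, ((551.9811401367188, -243.11888122558594), (104.67390441894531, 103.82173919677734), 26.160024642944336))
L top 120 (706.5, ((555.7017822265625, -247.59629821777344), (95.0028305053711, 98.50508117675781), 89.3707275390625))
L top 200 (430.0, ((554.4945068359375, -243.17181396484375), (75.25951385498047, 72.47288513183594), 89.35103607177734))
L side 80 (643.5, ((542.2806396484375, -244.55014038085938), (107.36592102050781, 118.75203704833984), 50.642635345458984))
L side 120 (508.0, ((551.9376220703125, -244.96475219726562), (99.65930938720703, 98.5499496459961), 32.159271240234375))
L side 200 (274.5, ((554.716552734375, -246.042236328125), (74.89592742919922, 75.11457061767578), 72.44554901123047))
O top 80 (898.0, ((459.2296447753906, -88.49272918701172), (63.80548095703125, 148.14761352539062), 31.31382942199707))
O top 120 (845.5, ((460.85223388671875, -87.58724975585938), (60.137413024902344, 148.14340209960938), 31.125024795532227))
O top 200 (383.0, ((460.2707214355469, -89.34230041503906), (41.25034713745117, 114.6854019165039), 31.089454650878906))
O side 
[... 1083 characters left out ...]
2.0, ((559.8217163085938, 133.87875366210938), (64.90092468261719, 65.45213317871094), 27.0106258392334))
s top 120 (236.5, ((563.9376220703125, 136.76007080078125), (57.943115234375, 54.383087158203125), 89.7514877319336))
s top 200 (119.5, ((562.5338134765625, 137.3969268798828), (41.167274475097656, 38.11659240722656), 0.8436442613601685))
s side 80 (293.5, ((550.844970703125, 133.40611267089844), (88.02515411376953, 63.51846694946289), 2.908909320831299))
s side 120 (201.0, ((560.989501953125, 136.16976928710938), (62.38178253173828, 63.404754638671875), 55.203739166259766))
s side 200 (80.0, ((563.02490234375, 137.41690063476562), (40.84352493286133, 36.7221565246582), 88.348388671875))
```

View pics/tz.png

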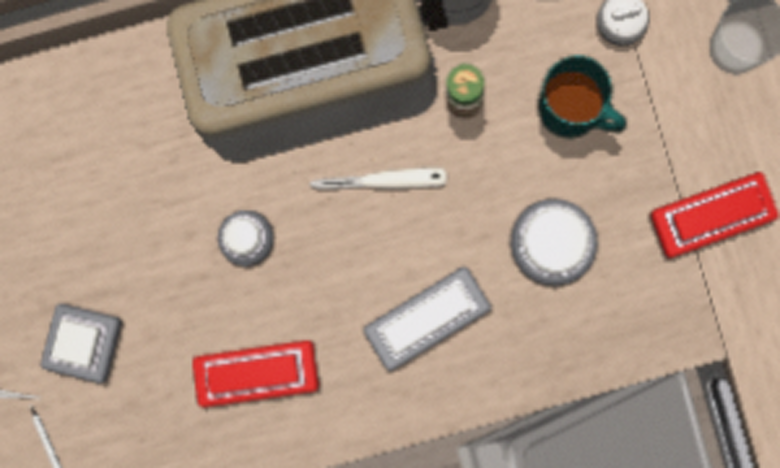

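View pics/sz.png

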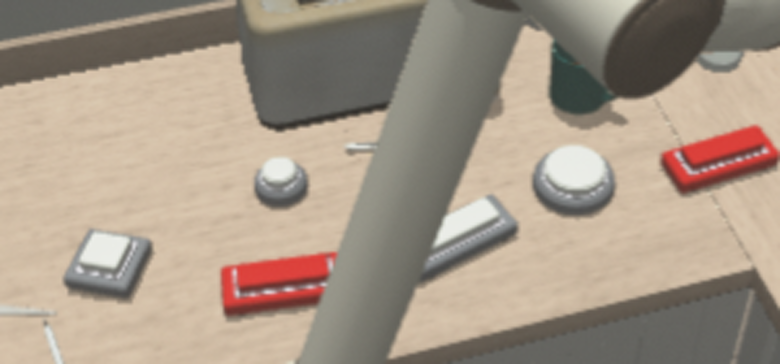

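```bash
python3 -m crank '[[1,[-0.42,0.21,0],[0,0,0]],[1,[-0.42,0.21,0],[0,0,0]],[1,[-0.42,0.21,0],[0,0,0]],[1,[-0.42,0.21,0],[0,0,0]],[1,[-0.42,0.21,0],[0,0,0]],[1,[-0.42,0.21,0],[0,0,0]],[1,[-0.42,0.21,0],[0,0,0]],[1,[0,0,0],[0,0,0]]]'
cat > d.py <<'E'
from h import *
import sys
s=r.sense();t=np.array([float(a) for a in sys.argv[1:4]])
print("t",s["time_s"],"tcp",s["tcp_pos"].round(4),"F",s["wrist_force"].round(2),"w",round(s["gripper_width"],3),"delta tool units",((s["ee_rot"].T@(t-s["tcp_pos"]))*10).round(3)); print(s["ee_rot"].round(3).tolist())
E
python3 d.py 0.554 -0.245 0.07
```

```text
time_s: 1.05
tcp_pos: [0.42, -0.373, 0.2225]
ee_rot: [[-0.958, -0.287, 0.001], [-0.287, 0.958, 0.0], [-0.001, -0.0, -1.0]]
wrist_force: [0.4, 0.4, -0.0]
gripper_width: 0.355
t 1.05 tcp [ 0.42   -0.373   0.2225] F [ 0.44  0.36 -0.04] w 0.355 delta tool units [-1.649  0.842  1.527]
[[-0.958, -0.287, 0.001], [-0.287, 0.958, 0.0], [-0.001, -0.0, -1.0]]
```

```bash
python3 -m crank '[[1,[-0.41,0.21,0],[0,0,0]],[1,[-0.41,0.21,0],[0,0,0]],[1,[-0.41,0.21,0],[0,0,0]],[1,[-0.41,0.21,0],[0,0,0]],[1,[0,0,0.4],[0,0,0]],[1,[0,0,0.4],[0,0,0]],[1,[0,0,0.2],[0,0,0]],[1,[0,0,0],[0,0,0]]]'
python3 d.py 0.554 -0.245 0.045; python3 - <<'E'
from h import *
for n in("side","wrist","top"):
    c=r.capture(n); cv2.imwrite(f"pics/{n}1.png",c["img"])
E
```

```text
time_s: 1.85
tcp_pos: [0.5476, -0.2491, 0.1187]
ee_rot: [[-0.96, -0.28, -0.008], [-0.28, 0.96, 0.002], [0.007, 0.004, -1.0]]
wrist_force: [-0.8, -0.3, 0.6]
gripper_width: 0.003
t 1.85 tcp [ 0.5476 -0.2491  0.1187] F [-0.84 -0.29  0.57] w 0.003 delta tool units [-0.078  0.018  0.737]
[[-0.96, -0.28, -0.008], [-0.28, 0.96, 0.002], [0.007, 0.004, -1.0]]
```

View pics/wrist1.png

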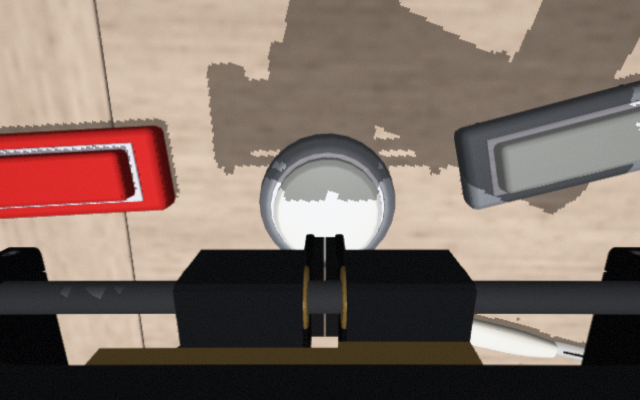

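View pics/side1.png

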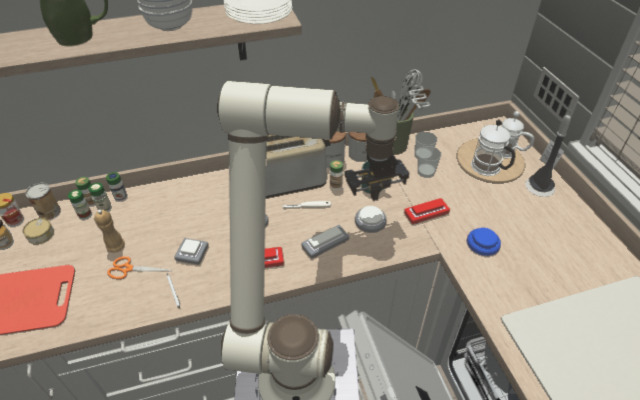

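The wrist view shows the shut fingertips in line with the large round lens (about column 325), and the side view agrees. The red look-alike and the oblong light are well to either side, so I'm descending.

```bash
python3 -m crank '[[1,[-0.07,0.02,0.3],[0,0,0]],[1,[0,0,0.25],[0,0,0]],[1,[0,0,0.1],[0,0,0]],[1,[0,0,0],[0,0,0]],[1,[0,0,0],[0,0,0]]]'
python3 d.py 0.554 -0.245 0.031
```

```text
time_s: 2.5
tcp_pos: [0.5576, -0.2461, 0.0593]
ee_rot: [[-0.96, -0.281, 0.003], [-0.281, 0.96, -0.001], [-0.002, -0.002, -1.0]]
wrist_force: [-0.0, -0.6, 0.5]
gripper_width: 0.003
t 2.5 tcp [ 0.5576 -0.2461  0.0593] F [-0.02 -0.62  0.52] w 0.003 delta tool units [0.032 0.021 0.283]
[[-0.96, -0.281, 0.003], [-0.281, 0.96, -0.001], [-0.002, -0.002, -1.0]]
```

```bash
python3 -m crank '[[1,[0.02,0,0.08],[0,0,0]],[1,[0,0,0.07],[0,0,0]],[1,[0,0,0.02],[0,0,0]],[1,[0,0,0.02],[0,0,0]],[1,[0,0,0],[0,0,0]]]'
python3 d.py 0.554 -0.245 0.031;python3 -m crank '[[1,[0,0,0.02],[0,0,0]],[1,[0,0,0],[0,0,0]]]'
python3 d.py 0.554 -0.245 0.031
```

```text
time_s: 3.0
tcp_pos: [0.5545, -0.2461, 0.0384]
ee_rot: [[-0.96, -0.281, -0.0], [-0.281, 0.96, -0.0], [0.0, -0.0, -1.0]]
wrist_force: [0.7, 0.0, 0.4]
gripper_width: 0.005
t 3.0 tcp [ 0.5545 -0.2461  0.0384] F [0.71 0.03 0.35] w 0.005 delta tool units [0.001 0.012 0.074]
[[-0.96, -0.281, -0.0], [-0.281, 0.96, -0.0], [0.0, -0.0, -1.0]]
time_s: 3.2
tcp_pos: [0.5548, -0.2462, 0.0366]
ee_rot: [[-0.96, -0.281, 0.001], [-0.281, 0.96, -0.0], [-0.0, -0.0, -1.0]]
wrist_force: [-0.2, 0.1, 0.6]
gripper_width: 0.007
t 3.2 tcp [ 0.5548 -0.2462  0.0366] F [-0.19  0.1   0.63] w 0.007 delta tool units [0.004 0.013 0.056]
[[-0.96, -0.281, 0.001], [-0.281, 0.96, -0.0], [-0.0, -0.0, -1.0]]
```

```bash
for i in 1; do python3 -m crank '[[1,[0,0,0.02],[0,0,0]],[1,[0,0,0],[0,0,0]]]' | grep -E "tcp_pos|force"; python3 -m crank '[[1,[0,0,0.01],[0,0,0]],[1,[0,0,0],[0,0,0]]]'| grep -E "tcp_pos|force"; python3 d.py 0.554 -0.245 0.031;done
python3 - <<'E'
from h import *
for n in("side","wrist"):
    c=r.capture(n); cv2.imwrite(f"pics/{n}2.png",c["img"])
    if n=="side": cv2.imwrite("pics/side2z.png",cv2.resize(c["img"][140:260,290:450],None,fx=5,fy=5,interpolation=cv2.INTER_CUBIC))
E
```

```text
tcp_pos: [0.5548, -0.2462, 0.0346]
wrist_force: [0.7, -0.1, 1.7]
tcp_pos: [0.5548, -0.2462, 0.0336]
wrist_force: [-0.0, -0.6, 1.7]
t 3.6 tcp [ 0.5548 -0.2462  0.0336] F [-0.04 -0.59  1.68] w 0.005 delta tool units [0.004 0.013 0.026]
[[-0.96, -0.281, 0.001], [-0.281, 0.96, -0.0], [-0.0, -0.0, -1.0]]
```

View pics/side2z.png

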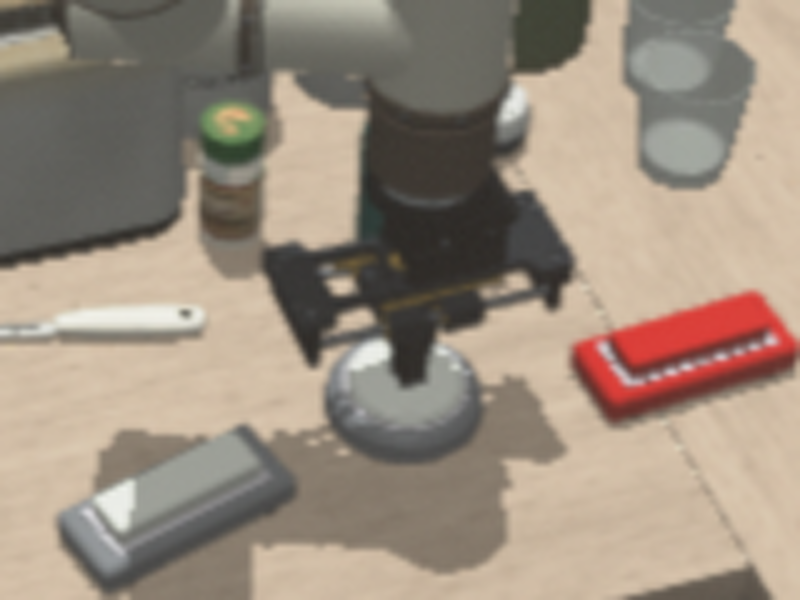

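View pics/wrist2.png

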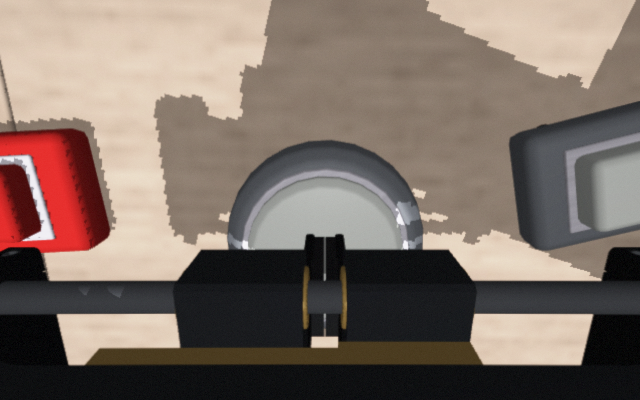

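The side view shows the fingertips on the large round lens, which has sunk partly. The force is light, so I'm pressing on in 1 mm steps.

```bash
python3 -m crank '[[1,[0,0,0.01],[0,0,0]],[1,[0,0,0],[0,0,0]]]' | grep -E "tcp_pos|force"; python3 -m crank '[[1,[0,0,0.01],[0,0,0]],[1,[0,0,0],[0,0,0]]]'| grep -E "tcp_pos|force"; python3 d.py 0.554 -0.245 0.031
```

```text
tcp_pos: [0.5548, -0.2462, 0.0326]
wrist_force: [0.3, 0.3, 1.9]
tcp_pos: [0.5547, -0.2462, 0.0315]
wrist_force: [-0.1, -0.7, 2.1]
t 4.1 tcp [ 0.5547 -0.2462  0.0315] F [-0.15 -0.66  2.14] w 0.008 delta tool units [0.004 0.013 0.005]
[[-0.96, -0.281, 0.001], [-0.281, 0.96, -0.0], [-0.0, -0.0, -1.0]]
```

```bash
python3 -m crank '[[1,[0,0,0.005],[0,0,0]],[1,[0,0,0],[0,0,0]]]' | grep -E "tcp_pos|force"; python3 -m crank '[[1,[0,0,0.005],[0,0,0]],[1,[0,0,0],[0,0,0]]]'| grep -E "tcp_pos|force"
```

```text
tcp_pos: [0.5547, -0.2462, 0.0311]
wrist_force: [0.9, -0.4, 2.8]
tcp_pos: [0.5547, -0.2461, 0.0306]
wrist_force: [0.7, -0.3, 2.7]
```

```bash
python3 -m crank '[[1,[0,0,0.003],[0,0,0]],[1,[0,0,0],[0,0,0]],[1,[0,0,0],[0,0,0]]]' | grep -E "tcp_pos|force"; python3 -m crank '[[1,[0,0,0.003],[0,0,0]],[1,[0,0,0],[0,0,0]],[1,[0,0,0],[0,0,0]]]'| grep -E "tcp_pos|force"
```

```text
tcp_pos: [0.5547, -0.2462, 0.0305]
wrist_force: [-0.0, -0.6, 4.2]
tcp_pos: [0.5548, -0.2462, 0.0305]
wrist_force: [-0.1, 0.5, 5.9]
```

The stop is reached: z holds at 0.0305 m while the force climbs to 5.9 N. I'm lifting off and re-measuring with the arm out of the way.

```bash
python3 -m crank '[[1,[0,0,-0.1],[0,0,0]],[1,[0,0,-0.4],[0,0,0]],[1,[0,0,-0.4],[0,0,0]],[1,[0,0,0],[0,0,0]]]'
python3 - <<'E'
from h import *
S=r.capture("side");T=r.capture("top")
cv2.imwrite("pics/side3z.png",cv2.resize(S["img"][140:280,170:450],None,fx=2.8,fy=2.8,interpolation=cv2.INTER_CUBIC))
cv2.imwrite("pics/top3.png",T["img"])
for k,b in {"L":(371,217),"O":(326,240),"S":(191,247)}.items():
    for thr in(120,200): print(k,"side",thr,lens(S,*b,.025 if thr<150 else .038,thr)[:2])
for k,b in {"O":(315,232),"S":(181,242)}.items():
    for thr in(100,200): print(k,"top",thr,lens(T,*b,.025 if thr<150 else .038,thr)[:2])
E
python3 d.py 0.460 -0.089 0.06
```

```text
time_s: 5.5
tcp_pos: [0.5576, -0.247, 0.126]
ee_rot: [[-0.959, -0.282, 0.01], [-0.282, 0.959, -0.003], [-0.009, -0.006, -1.0]]
wrist_force: [0.4, 0.0, 0.4]
gripper_width: 0.005
L side 120 (419.5, ((556.8659057617188, -244.79119873046875), (95.70929718017578, 89.05836486816406), 63.554298400878906))
L side 200 (177.5, ((560.388916015625, -239.66921997070312), (56.27941131591797, 80.03202056884766), 13.2782621383667))
O side 120 (495.0, ((460.5107116699219, -88.94926452636719), (59.266300201416016, 148.35113525390625), 31.98052406311035))
O side 200 (21.5, ((435.3312072753906, -47.97146987915039), (28.903133392333984, 20.054960250854492), 64.8462905883789))
S side 120 (466.0, ((428.830322265625, 336.1043395996094), (82.8843002319336, 82.08391571044922), 76.53399658203125))
S side 200 (150.0, ((432.3757019042969, 337.37213134765625), (46.74822998046875, 46.692901611328125), 76.81153869628906))
O top 100 (2214.0, ((471.8241882324219, -65.00947570800781), (155.578857421875, 209.6211395263672), 63.682498931884766))
O top 200 (756.5, ((469.1520690917969, -33.017555236816406), (52.42967987060547, 198.53672790527344), 80.87003326416016))
S top 100 (604.0, ((431.1434631347656, 338.0042419433594), (80.93551635742188, 84.00048828125), 75.70686340332031))
S top 200 (189.5, ((431.4533996582031, 338.88824462890625), (45.41321563720703, 51.64223098754883), 76.343994140625))
t 5.6 tcp [ 0.5542 -0.2458  0.1207] F [ 0.13 -0.51 -0.71] w 0.007 delta tool units [0.465 1.769 0.608]
[[-0.96, -0.28, 0.001], [-0.28, 0.96, 0.001], [-0.001, 0.0, -1.0]]
```

View pics/side3z.png

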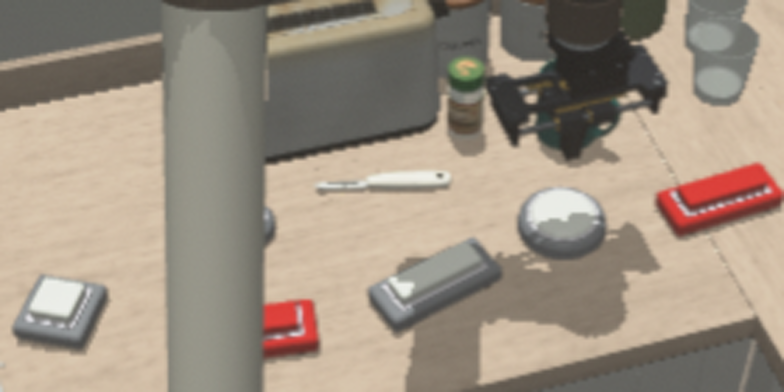

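View pics/top3.png

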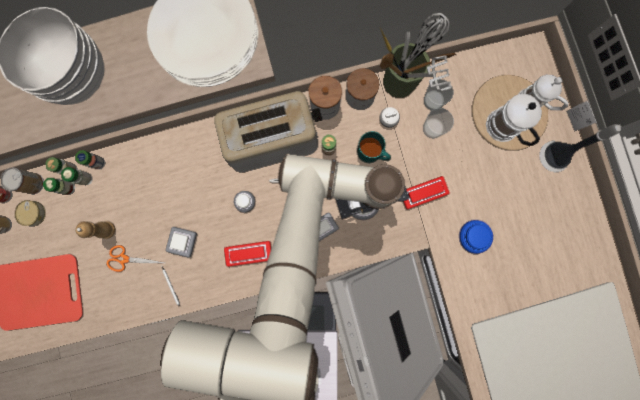

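In the side view the large round lens now sits nearly flush at crop (562,215) and its case hasn't moved. Both views put the oblong light at (0.460,-0.089), so I'm moving there.

```bash
python3 -m crank '[[1,[0.12,0.44,0],[0,0,0]],[1,[0.12,0.44,0],[0,0,0]],[1,[0.12,0.44,0],[0,0,0]],[1,[0.11,0.44,0],[0,0,0]],[1,[0,0,0.3],[0,0,0]],[1,[0,0,0.25],[0,0,0]],[1,[0,0,0],[0,0,0]],[1,[0,0,0],[0,0,0]]]'
python3 d.py 0.460 -0.089 0.041; python3 - <<'E'
from h import *
c=r.capture("wrist"); cv2.imwrite("pics/wrist4.png",c["img"])
E
```

```text
time_s: 6.4
tcp_pos: [0.4591, -0.0906, 0.0643]
ee_rot: [[-0.96, -0.281, -0.003], [-0.281, 0.96, -0.001], [0.003, 0.0, -1.0]]
wrist_force: [0.8, -0.5, 0.3]
gripper_width: 0.006
t 6.4 tcp [ 0.4591 -0.0906  0.0643] F [ 0.82 -0.52  0.34] w 0.006 delta tool units [-0.013  0.013  0.233]
[[-0.96, -0.281, -0.003], [-0.281, 0.96, -0.001], [0.003, 0.0, -1.0]]
```

View pics/wrist4.png

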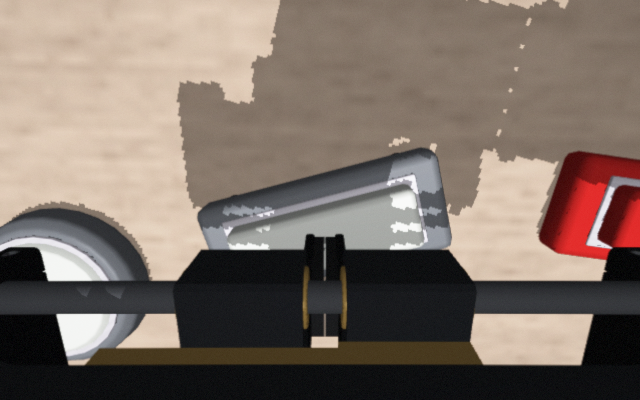

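The fingertips (325,240) are over the oblong lens, with the large round light to the left and the red one to the right. Descending.

```bash
python3 -m crank '[[1,[-0.01,0.01,0.12],[0,0,0]],[1,[0,0,0.08],[0,0,0]],[1,[0,0,0.04],[0,0,0]],[1,[0,0,0.02],[0,0,0]],[1,[0,0,0],[0,0,0]],[1,[0,0,0],[0,0,0]]]'|grep -E "tcp_pos|force"; python3 -m crank '[[1,[0,0,0.02],[0,0,0]],[1,[0,0,0],[0,0,0]]]' | grep -E "tcp_pos|force";python3 -m crank '[[1,[0,0,0.02],[0,0,0]],[1,[0,0,0],[0,0,0]]]' | grep -E "tcp_pos|force"
```

```text
tcp_pos: [0.4609, -0.0892, 0.0392]
wrist_force: [0.1, -0.3, -1.1]
tcp_pos: [0.461, -0.0891, 0.0372]
wrist_force: [0.3, -0.1, 1.5]
tcp_pos: [0.461, -0.0891, 0.035]
wrist_force: [1.1, -0.6, 1.9]
```

```bash
python3 -m crank '[[1,[0,0,0.02],[0,0,0]],[1,[0,0,0],[0,0,0]]]' | grep -E "tcp_pos|force";python3 -m crank '[[1,[0,0,0.01],[0,0,0]],[1,[0,0,0],[0,0,0]]]' | grep -E "tcp_pos|force";python3 -m crank '[[1,[0,0,0.01],[0,0,0]],[1,[0,0,0],[0,0,0]]]' | grep -E "tcp_pos|force"
```

```text
tcp_pos: [0.4609, -0.0891, 0.0328]
wrist_force: [1.2, -0.6, -0.2]
tcp_pos: [0.4609, -0.0891, 0.0319]
wrist_force: [0.6, -1.0, 2.0]
tcp_pos: [0.4609, -0.0891, 0.0309]
wrist_force: [2.0, -0.2, 1.2]
```

```bash
python3 -m crank '[[1,[0,0,0.003],[0,0,0]],[1,[0,0,0],[0,0,0]],[1,[0,0,0],[0,0,0]]]' | grep -E "tcp_pos|force"
```

```text
tcp_pos: [0.4609, -0.0891, 0.0307]
wrist_force: [1.7, -0.8, 1.2]
```

```bash
python3 -m crank '[[1,[0,0,0.004],[0,0,0]],[1,[0,0,0],[0,0,0]],[1,[0,0,0],[0,0,0]]]' | grep -E "tcp_pos|force"
```

```text
tcp_pos: [0.4609, -0.0891, 0.0304]
wrist_force: [1.0, -0.1, 4.8]
```

```bash
python3 -m crank '[[1,[0,0,0.004],[0,0,0]],[1,[0,0,0],[0,0,0]],[1,[0,0,0],[0,0,0]]]' | grep -E "tcp_pos|force"
```

```text
tcp_pos: [0.4609, -0.0891, 0.0304]
wrist_force: [-0.5, 1.5, 7.8]
```

Stop reached on the oblong lens: z holds at 0.0304 m and the force rises to 7.8 N. I'm lifting and crossing to the square light.

```bash
python3 -m crank '[[1,[0,0,-0.1],[0,0,0]],[1,[0,0,-0.4],[0,0,0]],[1,[0,0,-0.4],[0,0,0]],[1,[-0.09,0.42,0],[0,0,0]],[1,[-0.09,0.42,0],[0,0,0]],[1,[-0.09,0.42,0],[0,0,0]],[1,[-0.09,0.42,0],[0,0,0]],[1,[-0.09,0.42,0],[0,0,0]]]'|grep -E "tcp_pos|force"
python3 -m crank '[[1,[-0.09,0.42,0],[0,0,0]],[1,[-0.09,0.42,0],[0,0,0]],[1,[-0.09,0.42,0],[0,0,0]],[1,[-0.09,0.42,0],[0,0,0]],[1,[-0.09,0.42,0],[0,0,0]],[1,[0,0,0],[0,0,0]],[1,[0,0,0],[0,0,0]]]'|grep -E "tcp_pos|force"
python3 d.py 0.4315 0.338 0.06; python3 - <<'E'
from h import *
for n in("side","wrist"):
    c=r.capture(n); cv2.imwrite(f"pics/{n}5.png",c["img"])
    if n=="side":
        for k,b in {"L":(371,217),"O":(326,240),"s":(258,218)}.items(): print(k,lens(c,*b,.025,120)[:2])
E
```

```text
tcp_pos: [0.4433, 0.126, 0.1197]
wrist_force: [0.5, -0.5, -0.5]
tcp_pos: [0.4278, 0.3389, 0.119]
wrist_force: [0.2, -0.7, -0.5]
t 10.45 tcp [0.4278 0.3389 0.119 ] F [ 0.22 -0.71 -0.45] w 0.007 delta tool units [-0.034 -0.018  0.59 ]
[[-0.959, -0.282, -0.002], [-0.282, 0.959, -0.002], [0.003, -0.001, -1.0]]
L (497.5, ((551.8468017578125, -244.7336883544922), (99.47840881347656, 98.39884948730469), 31.011808395385742))
O (612.5, ((458.99261474609375, -87.97254943847656), (61.12517547607422, 150.6936492919922), 30.405723571777344))
s (204.5, ((559.6414184570312, 136.04071044921875), (66.29357147216797, 62.688720703125), 43.81082534790039))
```

View pics/side5.png

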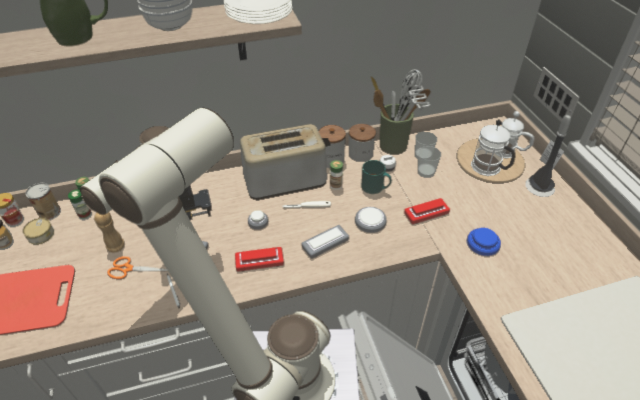

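View pics/wrist5.png

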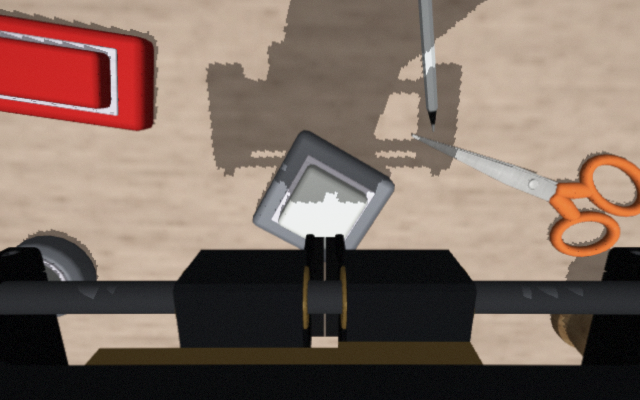

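The large and oblong lenses are in and their cases haven't moved. The fingertips (325,240) are in line with the square lens, so I'm pressing.

```bash
python3 -m crank '[[1,[-0.03,-0.01,0.3],[0,0,0]],[1,[0,0,0.25],[0,0,0]],[1,[0,0,0],[0,0,0]],[1,[0,0,0],[0,0,0]]]'|grep -E "tcp_pos|force"; python3 d.py 0.4315 0.338 0.041
```

```text
tcp_pos: [0.4324, 0.338, 0.0652]
wrist_force: [-0.3, 0.4, 0.8]
t 10.95 tcp [0.4324 0.338  0.0652] F [-0.28  0.4   0.75] w 0.006 delta tool units [0.009 0.003 0.242]
[[-0.96, -0.28, -0.0], [-0.28, 0.96, -0.001], [0.001, -0.001, -1.0]]
```

```bash
python3 -m crank '[[1,[0,0,0.12],[0,0,0]],[1,[0,0,0.08],[0,0,0]],[1,[0,0,0.04],[0,0,0]],[1,[0,0,0.02],[0,0,0]],[1,[0,0,0],[0,0,0]],[1,[0,0,0],[0,0,0]]]'|grep -E "tcp_pos|force"; python3 -m crank '[[1,[0,0,0.02],[0,0,0]],[1,[0,0,0],[0,0,0]]]' | grep -E "tcp_pos|force";python3 -m crank '[[1,[0,0,0.02],[0,0,0]],[1,[0,0,0],[0,0,0]]]' | grep -E "tcp_pos|force"
```

```text
tcp_pos: [0.4323, 0.3394, 0.039]
wrist_force: [-0.5, -0.2, 0.2]
tcp_pos: [0.4324, 0.3395, 0.0371]
wrist_force: [-0.1, 0.3, 1.6]
tcp_pos: [0.4324, 0.3395, 0.035]
wrist_force: [-0.1, 0.4, 2.2]
```

```bash
python3 -m crank '[[1,[0,0,0.02],[0,0,0]],[1,[0,0,0],[0,0,0]]]' | grep -E "tcp_pos|force"
```

```text
tcp_pos: [0.4324, 0.3394, 0.0328]
wrist_force: [-0.3, 0.5, 1.2]
```

```bash
python3 -m crank '[[1,[0,0,0.01],[0,0,0]],[1,[0,0,0],[0,0,0]]]' | grep -E "tcp_pos|force"; python3 -m crank '[[1,[0,0,0.01],[0,0,0]],[1,[0,0,0],[0,0,0]]]' | grep -E "tcp_pos|force"; python3 -m crank '[[1,[0,0,0.004],[0,0,0]],[1,[0,0,0],[0,0,0]]]' | grep -E "tcp_pos|force"
```

```text
tcp_pos: [0.4324, 0.3394, 0.0318]
wrist_force: [1.5, 1.6, 2.4]
tcp_pos: [0.4324, 0.3394, 0.0309]
wrist_force: [0.6, 0.6, 1.7]
tcp_pos: [0.4324, 0.3394, 0.0305]
wrist_force: [0.7, 0.6, 2.0]
```

```bash
python3 -m crank '[[1,[0,0,0.004],[0,0,0]],[1,[0,0,0],[0,0,0]],[1,[0,0,0],[0,0,0]]]' | grep -E "tcp_pos|force"
```

```text
tcp_pos: [0.4324, 0.3394, 0.0305]
wrist_force: [0.0, 1.1, 4.7]
```

Stop reached on the square lens: z holds at 0.0305 m, 4.7 N. I'm lifting and moving aside to check.

```bash
python3 -m crank '[[1,[0,0,-0.1],[0,0,0]],[1,[0,0,-0.4],[0,0,0]],[1,[0,0,-0.45],[0,0,0]],[1,[0,0,-0.45],[0,0,0]],[1,[0,0,-0.45],[0,0,0]],[1,[0.06,-0.4,0],[0,0,0]],[1,[0.06,-0.4,0],[0,0,0]],[1,[0.06,-0.4,0],[0,0,0]]]'|grep -E "tcp_pos|force"
python3 -m crank '[[1,[0.06,-0.4,0],[0,0,0]],[1,[0.06,-0.4,0],[0,0,0]],[1,[0.06,-0.4,0],[0,0,0]],[1,[0.06,-0.4,0],[0,0,0]],[1,[0.06,-0.4,0],[0,0,0]],[1,[0,0,0],[0,0,0]],[1,[0,0,0],[0,0,0]]]'|grep -E "time|tcp_pos|force"
python3 - <<'E'
from h import *
S=r.capture("side");T=r.capture("top")
cv2.imwrite("pics/s6.png",cv2.resize(S["img"][130:290,150:450],None,fx=2.6,fy=2.6,interpolation=cv2.INTER_CUBIC))
cv2.imwrite("pics/t6.png",cv2.resize(T["img"][110:290,150:450],None,fx=2.6,fy=2.6,interpolation=cv2.INTER_CUBIC))
for k,b in {"L":(371,217),"O":(326,240),"S":(191,247),"s":(258,218)}.items(): print(k,[lens(S,*b,.025,t)[:2] for t in(120,)])
for k,b in {"L":(363,203),"O":(315,232),"S":(181,242),"s":(244,202)}.items(): print(k,"top",[lens(T,*b,.025,t)[:2] for t in(120,)])
E
```

```text
tcp_pos: [0.4474, 0.2168, 0.2149]
wrist_force: [1.2, -0.2, -0.8]
time_s: 14.55
tcp_pos: [0.475, 0.0174, 0.2146]
wrist_force: [-0.6, 0.5, -0.4]
L [(498.0, ((551.8468017578125, -244.7336883544922), (99.47840881347656, 98.39884948730469), 31.011808395385742))]
O [(528.5, ((460.86114501953125, -90.86993408203125), (60.85194396972656, 143.99574279785156), 30.16535758972168))]
S [(328.0, ((433.4080810546875, 338.2408142089844), (76.31791687011719, 88.082275390625), 78.05245971679688))]
s [(200.5, ((560.989501953125, 136.16976928710938), (62.38178253173828, 63.404754638671875), 55.203739166259766))]
L top [(717.0, ((556.5501708984375, -243.6204833984375), (98.26213073730469, 96.89054870605469), 44.42623519897461))]
O top [(715.5, ((461.7502746582031, -89.37256622314453), (60.20759963989258, 144.50074768066406), 31.280349731445312))]
S top [(1781.0, ((392.01861572265625, 357.20660400390625), (163.01185607910156, 148.17185974121094), 21.760997772216797))]
s top [(169.5, ((491.6795654296875, 202.40701293945312), (73.71284484863281, 50.140079498291016), 5.842548847198486))]
```

View pics/s6.png

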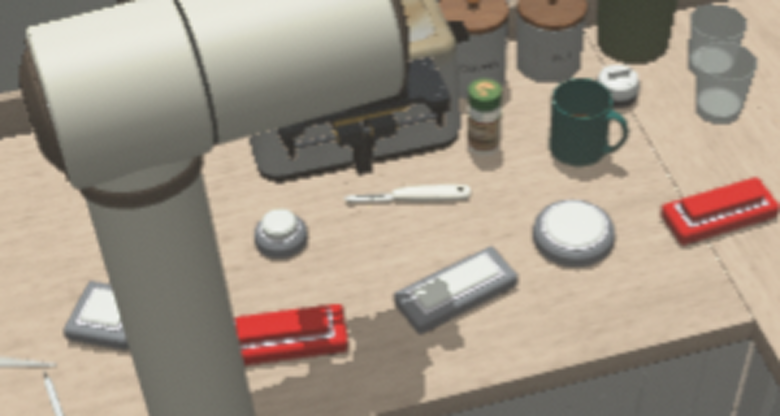

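View pics/t6.png

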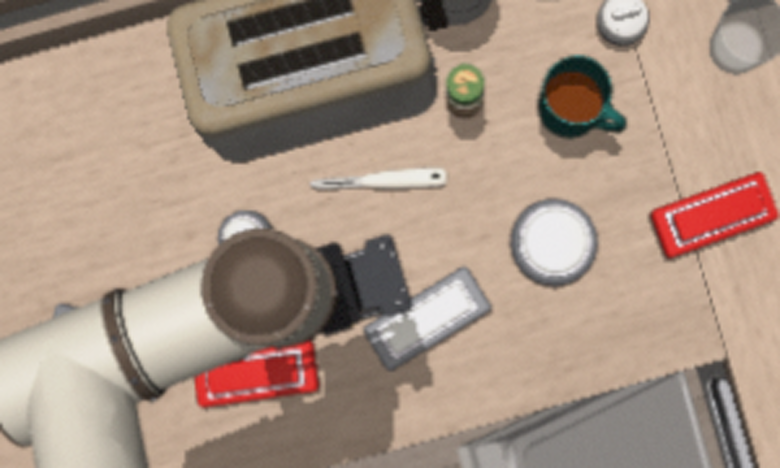

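Side view: the large round, oblong and the visible part of the square lens sit nearly flush, while the small round lens still stands proud at crop (280,222). The mug, jar and peeler haven't moved. The arm partly hides the square light, so I'm moving further aside to see all of it.

```bash
python3 -m crank '[[1,[0.06,-0.4,0],[0,0,0]],[1,[0.06,-0.4,0],[0,0,0]],[1,[0.06,-0.4,0],[0,0,0]],[1,[0.06,-0.4,0],[0,0,0]],[1,[0.06,-0.4,0],[0,0,0]],[1,[0,0,0],[0,0,0]],[1,[0,0,0],[0,0,0]]]'|grep -E "time|tcp_pos|force"
python3 - <<'E'
from h import *
S=r.capture("side");T=r.capture("top")
cv2.imwrite("pics/s7.png",cv2.resize(S["img"][130:290,150:450],None,fx=2.6,fy=2.6,interpolation=cv2.INTER_CUBIC))
for k,b in {"S":(191,247),"s":(258,218)}.items(): print(k,[lens(S,*b,.025,t)[:2] for t in(120,)])
for k,b in {"S":(181,242),"s":(244,202)}.items(): print(k,"top",[lens(T,*b,.025,t)[:2] for t in(120,)])
E
```

```text
time_s: 15.35
tcp_pos: [0.5033, -0.1814, 0.2145]
wrist_force: [-1.3, -0.4, 0.2]
S [(469.5, ((428.830322265625, 336.1043395996094), (82.8843002319336, 82.08391571044922), 76.53399658203125))]
s [(397.5, ((549.5928344726562, 222.22389221191406), (237.01837158203125, 42.572235107421875), 10.418456077575684))]
S top [(552.0, ((431.2808837890625, 339.0058288574219), (78.29127502441406, 82.72098541259766), 76.80033111572266))]
s top [(1440.5, ((538.4247436523438, 81.94807434082031), (169.762451171875, 116.52486419677734), 4.836691379547119))]
```

View pics/s7.png

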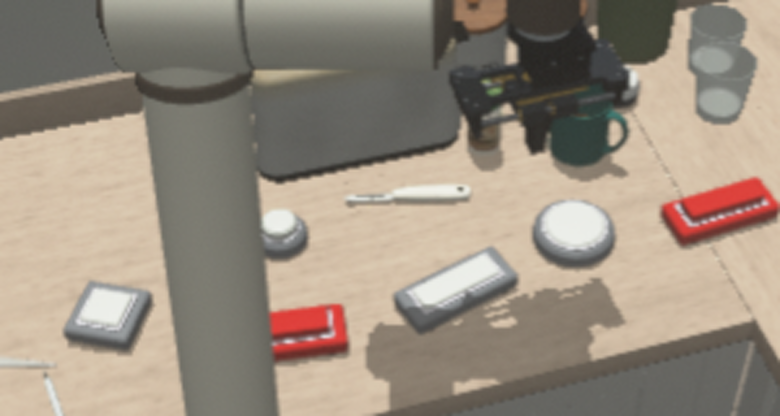

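The square lens at crop (107,305) is sunk, and its case measures exactly as before. The hand is clear at z = 0.21 m. Handing in.

```bash
python3 -c "
from station import r
print(r.finish_job())"
```

```text
the job is handed in; nothing more can be done
None
```

I switched on the large round, then the oblong, then the square light, pressing each lens with the shut fingertips until it reached its stop. I handed the job in at about 15.5 s; no verdict is reported.

- **Presses:** In each case the tip stopped at z ≈ 0.0305 m, about 9.5 mm of the 10 mm travel. The highest vertical force readings were 5.9 N on the large round, 7.8 N on the oblong and 4.7 N on the square, all well under 25 N.
- **Final pictures:** All three pressed lenses sit low. The small round lens still stands proud, and no light's case had shifted by more than the 2–4 mm measuring scatter. The mug, jar, peeler and look-alikes look unmoved, and the hand was clear at z ≈ 0.21 m.
- **Failed checks:** Some colour-mask readings were useless because the arm or its shadow hid the light, such as the last two of the small round light. I judged those lights by the other camera, or by a picture with the arm out of the way.

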